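# Run the meter trolley along its track and stop it at the index

### The arm

A 6-joint arm with a two-finger parallel gripper is mounted at the origin on the work surface. World frame = base frame: x ahead of the robot, y to its left, z up, the work surface at z = 0. Lengths are in m, angles in degrees, forces in N, time in s.
With the tool pointing down it reaches from about 0.35 to 1 m from the base axis. Payload 7.1 kg.
Tool frame: the origin (TCP) lies midway between the tips of the shut fingers; the grasp point (between the pads) lies 19 mm behind it (manip.grip_depth is the distance from the TCP to the grasp point, in m); z points along the fingers, y is the line along which they close (so a half turn about z gives the same grasp; the last joint's range is limited). The gripper opens to 85 mm and grips with 20 to 120 N. Pads are 22 mm wide; open, the fingers measure 114 mm over their backs; the gripper's body (76 mm by 85 mm) begins 54 mm behind the grasp point. The pads swing forward as they close: fully open they stand 13 mm farther back than shut.
Start: joints at [-70.989, 24.242, 93.386, -0, 62.372, -1.089], TCP at [0.215, -0.587, 0.231] pointing down, gripper open.
Joint ranges: [-172.04, 172.04], [-51.8, 120.97], [4.93, 147.93], [-75.15, 255.16], [6.16, 154.13], [-145.62, 145.62]. Speed limits (degrees/s): [136.94, 136.94, 172.46, 180, 180, 180].

### API

Orientations are given as a 3x3 rotation matrix whose columns are the frame's x, y, z axes.
In Python, from workcell import manip gives the robot as it stands.
- The arm moves only by the tool jog_arm, never from a script. Its argument "targets" is a list of rows, each a list of 2 entries, a list of its own where there are three numbers: the shift along the tool's x, y, z in m, then the turn, a rotation vector about the tool's x, y, z in rad. In form: [[[tx, ty, tz], [ax, ay, az]], ...]. A call has exactly 5 rows; each row is the pose to reach, as a shift and turn from the pose commanded when the call began, along the tool's axes at that moment; what a row does not reach only later rows make up. A row lasts 1/8 s, in which the tool goes at most 62.5 mm and 10.7 degrees, less where a joint would pass 70% of its speed; a pose out of reach is approached as far as the arm can. A call with a gripper value outside its range is refused whole. "gripper" is the closure, from 0 (fully open) to 1 (shut), set as the call begins (left out, the last holds). The fingers move at their own pace and stop on an object; "newtons" is the grip in N (left out, the last holds). Time passes only in rows, so rows that repeat a pose let the fingers close, or fill a call up. It gives the time, the measured TCP pose, the force, the opening and the grip force at its end, in the units of the state.
- manip.get_obs(): the state, without advancing time (a new reading comes with each control period).
- manip.snapshot(name): name is "scene" or "top" or "wrist"; returns a dict with "color" (480x640x3 uint8, red, green, blue), "intrinsics" (3x3 intrinsics, pixels), "world_from_camera" (4x4, takes a point from camera to world coordinates). Camera axes: x right, y down, z forward; pixel columns grow to the right and rows downward; lengths in m; the calibration is good to about 2 mm. The wrist camera is an equidistant fisheye: a pixel r from the principal point sees the ray r / f radians off the axis. A picture is of the moment at which its call begins. There is no depth.
- manip.job_done(): hands the job in; it is judged then, once.
Trained networks look in the newest picture that a camera, given by its name, has taken for a name from the list of things; names that differ only in an ending like _2 or _b are one class to them, and where a whole thing is asked for, a point or a joint stands for the part that bears it (a point fixed in the world has none). Each returns a list of dicts, best first, with "score" (0 to 1); they miss things now and then, are a little off and sometimes report something else, mostly with a low value. They report only what shows in the picture. A call takes as long as a camera call. They do not tell look-alikes from the thing itself.
- manip.boxes_of(camera, name): "at" ([row, column] in pixels, amid what is visible of it).
- manip.mark_of(camera, name): "at" ([row, column] in pixels: a listed point, or the origin of a listed thing).
The state is a dict: "t": time; "joint_positions": joint angles; "qvel": joint speeds; "effort": joint torques, N m; "eef_pos": TCP position; "orientation": TCP orientation; "force": force on the tool from outside, world axes, zero at the start; "torque": the same for the moment, N m; "grip_width": finger opening in m; "gripper_force": force on a finger pad.
Only numpy, scipy, OpenCV 4.12 (cv2) and the standard library are available. Lean on these libraries where they do the work, as an engineer would, in place of code of your own. Each camera call takes 0.05 s, during which the arm holds its last target. There are 200 camera calls.

### The job

Push the loaded trolley along its rails to the index clamp and bring it to rest there, so that its pointer is in line with the tip of the clamp; take your hand away and see that it stands still by itself for two full seconds before you finish. It is heavy and runs on almost without friction, so slow it down by hand in good time: it must never hit the end stop. Handle it gently and only on the rubber bumpers at its two ends, without touching the tray or the meters standing loose in it, and leave the index clamp and the other things on the bench where they are.

Things in the scene. Friction and masses are not known exactly. Their poses are not given: they have to be found in the camera images.
- track: fixed track: dark steel plate 225 x 900 mm, 10 mm thick, with two rails along y (tops 30 mm up, at x = -45 and +45 mm). Origin on the table midway between the rails; z up, y = direction of travel, towards the end stop; plate from x = -85 to +140, y = -435 to +465 mm. End stop at y = +420, an equal rear stop at y = -400 mm, each 130 mm wide and 87 mm high. Its place and yaw vary
- carriage (a joint): trolley's travel along track +y in m: its middle lies at track y = -0.200 + value (0 at the start). It strikes the end stop at 0.500; rear end of travel -0.070. Mass with load nominal 5.0 kg (hidden, 3.6 to 7.8). On ball bearings: friction nominal 0.02 N plus 0.15 N per m/s, so it coasts on for many seconds. Trolley 240 mm long over its bumpers; it has no handle
- bumper_rear (a point): outermost line, mid width, of the rubber bumper at the trolley's rear (-y) end: a half-round bar, radius 18 mm, 146 mm long across the track, axis level 54 mm above the table; its face is 120 mm from the trolley's middle and 15 mm beyond the tray. Push forwards here. Axes as the track's. It rebounds from a finger: a light tap sends the trolley off at about 1.5 times the hand's speed
- bumper_front (a point): the same on the front (+y) end, 120 mm from the trolley's middle, 54 mm above the table. Brake here, with the hand ahead of the trolley
- pointer (a point): tip of the flat steel pointer, 10 mm wide, that sticks out at the +x side of the tray's rim at the middle of its length (track x = +104 mm, 103 mm above the table). Axes as the track's
- mark (a point): tip of the flat steel finger, 10 mm wide, of the index clamp: a dark block 30 x 40 mm with a post and black thumb screw on the bar along the track's +x edge, 112 mm high overall (tip at track x = +107 mm, 103 mm above the table). The pointer shall stand abreast of it. Set anywhere from track y = +85 to +195 mm, clamped tight. Axes as the track's
- stop (a point): middle of the rubber face of the end stop at track y = +420 mm, 60 mm above the table: the front bumper must not reach it
- tray: grey open tray fixed on the trolley, 156 mm (x) by 210 mm (y), its sides turned down over the trolley frame; its rim is 110 mm above the table. Origin on the table under the trolley's middle, axes as the track's. Do not touch it
- meter_a: bronze water-meter body standing loose in the tray, open bowl 76 mm across and 55 mm high with two pipe ends along the track's x (128 mm overall); its top is 125 mm above the table. Origin at the middle of its underside, 48 mm behind the trolley's middle
- meter_b: the second, equal meter body, 48 mm ahead of the trolley's middle
- spanner: spanner about 170 mm long lying on the bench on the robot's side of the track, origin at its middle; leave it
- cap: blue plastic meter cap, 84 mm across and 24 mm high, lying on the bench on the robot's side; origin at the middle of its underside; leave it
- union_nut: bronze union nut, a ring 48 mm across and 22 mm high on the bench on the robot's side; origin at the middle of its underside; leave it
Things that resemble listed ones, but are neither listed nor needed, are in the scene too. Leave any grey or white look-alike of the meter_b alone.

How it is judged:
By the outcome, as a careful person would: the job done as asked, in the order asked, and still so for the second after the job is handed in, with the robot touching nothing.
It also fails if it takes over 30 s, if anything falls off the work surface, if the arm or the gripper's body presses on something with over 40 N, if the wrist force passes 120 N, or if a joint passes its speed limit or range.

## Working session

There is one attempt and no reset: what is moved stays moved. The work goes in short steps, Python scripts to look and compute and a tool call to move; the robot and the scene stay as the last step left them, time stands still between calls to the robot, and variables do not carry over. Pictures are saved under pics/ and viewed, at most 10 in all, crops included, and the job is handed in when it is done.

Besides the shell and the picture viewer there is one more tool, called after "Emit:" as name(argument=value, ...) on one line, values as JSON. jog_arm: Moves the arm, as the interface text tells. Its arguments: {"type":"object","properties":{"targets":{"type":"array"},"gripper":{"type":"number"},"newtons":{"type":"number"}},"required":["targets"]}

```bash
mkdir -p pics; ls; cat > h.py <<'E'
import numpy as np, cv2
from workcell import manip
def ray(s,at):
    K=np.array(s["intrinsics"]);T=np.array(s["world_from_camera"])
    d=np.array([(at[1]-K[0,2])/K[0,0],(at[0]-K[1,2])/K[1,1],1.])
    return T[:3,3],T[:3,:3]@d
def on_z(s,at,z):
    o,d=ray(s,at); return o+d*(z-o[2])/d[2]
def pix(s,p):
    K=np.array(s["intrinsics"]);T=np.array(s["world_from_camera"])
    c=T[:3,:3].T@(np.array(p)-T[:3,3]); c=K@c; return c[:2]/c[2]
Z=dict(bumper_rear=.054,bumper_front=.054,pointer=.103,mark=.103,stop=.06,track=0,tray=0,meter_a=.07,spanner=0,cap=0,union_nut=0)
E
python3 - <<'E'
from h import *
np.set_printoptions(precision=4,suppress=True)
for c in("top","scene"):
    s=manip.snapshot(c); cv2.imwrite(f"pics/{c}0.png",s["color"][:,:,::-1])
    print(c,s["world_from_camera"][:3,3])
    for n,z in Z.items():
        for d in manip.mark_of(c,n)[:3]:
            print(n,round(d["score"],2),np.round(d["at"],1),on_z(s,d["at"],z)[:2])
print(manip.get_obs())
E
```

```text
pics
top [ 0.1658 -0.0252  1.5935]
bumper_rear 0.63 [210.4 426.4] [ 0.5988 -0.3383]
bumper_front 0.91 [216.7 351.9] [ 0.5724 -0.1138]
bumper_front 0.61 [294.7 359.7] [ 0.3377 -0.1408]
pointer 0.83 [177.1 387.6] [ 0.6836 -0.2145]
mark 0.71 [180.7 278.6] [0.6627 0.1075]
stop 0.59 [222.7 181.6] [0.5371 0.3954]
stop 0.32 [217.3 405.6] [ 0.5738 -0.2745]
tray 0.86 [221.  388.4] [ 0.5763 -0.2307]
meter_a 0.9 [317.7 468.4] [ 0.2789 -0.4527]
meter_a 0.89 [283.8 311.1] [0.3635 0.0021]
meter_a 0.84 [214.6 405.2] [ 0.5794 -0.2717]
spanner 0.68 [289.5 271.8] [0.3516 0.1219]
spanner 0.36 [222.3 323.7] [ 0.5661 -0.0295]
cap 0.57 [295.8 358.3] [ 0.3403 -0.1406]
union_nut 0.67 [287.6 229.3] [0.3536 0.2511]
scene [1.0055 0.5826 0.8475]
bumper_rear 0.35 [262.2 379.9] [0.3935 0.1451]
bumper_front 0.79 [241.  256.6] [ 0.5569 -0.1133]
bumper_front 0.46 [226.4 234.4] [ 0.5644 -0.1949]
pointer 0.82 [229.2 187.9] [ 0.6769 -0.2162]
mark 0.81 [302.1 276.6] [0.666  0.0983]
stop 0.75 [367.2 433. ] [0.5332 0.3968]
track 0.87 [274.  279.6] [ 0.5579 -0.03  ]
tray 0.62 [241.4 229.7] [ 0.5781 -0.2089]
meter_a 0.96 [2
[... 196 characters left out ...]
1294]
cap 0.56 [244.1 258.1] [ 0.5308 -0.1487]
cap 0.26 [226.6 235. ] [ 0.5336 -0.246 ]
union_nut 0.66 [298.  428.2] [0.3579 0.2679]
{'t': 1.2, 'joint_positions': array([-70.99  ,  24.2409,  93.3878,   0.0015,  62.3717,  -1.0884]), 'qvel': array([ 0.1664, -0.0415, -0.0286,  0.016 , -0.0563,  0.0367]), 'effort': array([ -0.0018, -55.7345, -28.2141,   0.0002,   0.0009,  -0.    ]), 'eef_pos': array([ 0.2148, -0.5869,  0.2313]), 'orientation': array([[ 0.9391,  0.3436,  0.    ],
       [ 0.3436, -0.9391,  0.    ],
       [ 0.    , -0.    , -1.    ]]), 'force': array([-0.2347, -0.5657, -0.9688]), 'torque': array([-0.0387, -0.0353,  0.025 ]), 'gripper_force': 0.0, 'grip_width': 0.0854977540499223}
```

View pics/top0.png

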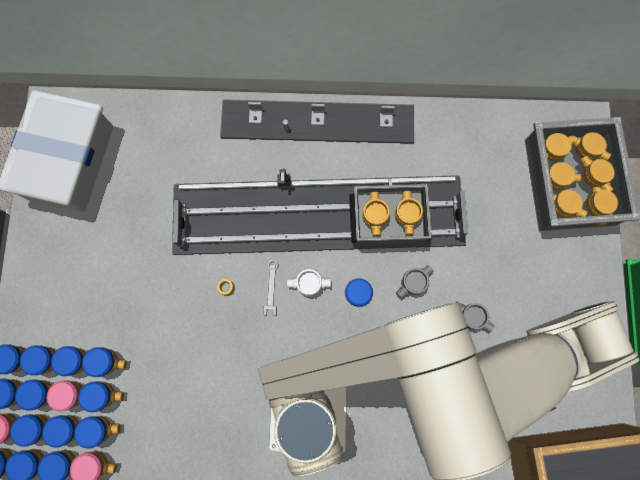

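View pics/scene0.png

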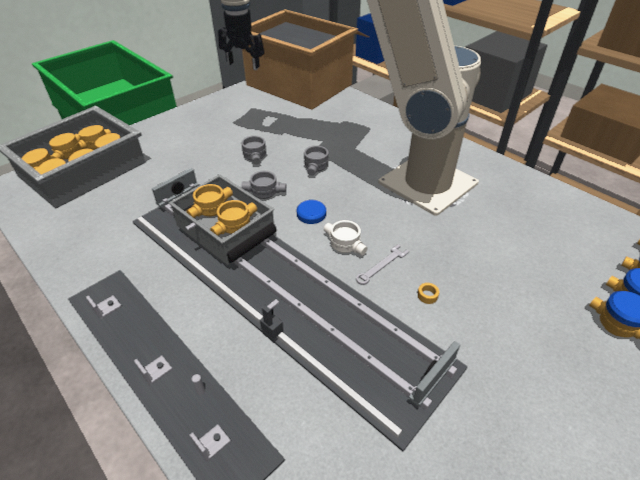

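The pictures show one trolley at the right end of the track. In the top view its tray is around column 390, row 215, with two bronze meters at (376,212) and (408,212). The clamp is at (284,178) and the end stop at (180,225).

The look-alikes are the white meter at (309,283), the grey ones at (415,282) and (475,316), and the bronze ones in the right-hand box. None of these is on the trolley. Next I fit the track pose.

```bash
cat >> h.py <<'E'
import json,os
from scipy.spatial.transform import Rotation as R
def tr(): return np.load("track.npy")           # x,y,yaw,mark
def w(p):                                        # track -> world
    x,y,a=tr()[:3]; return R.from_euler("z",a).apply(p)+[x,y,0]
def rect(s,z=.103,x0=-.10,x1=.15,y0=-.36,y1=.46,mm=.5):
    "orthophoto of plane z: columns = track y, rows = track x"
    q=np.float32([[x0,y0],[x1,y0],[x1,y1],[x0,y1]])
    src=np.float32([pix(s,w([a,b,z])) for a,b in q])
    dst=np.float32([[(b-y0)*1000/mm,(a-x0)*1000/mm] for a,b in q])
    return cv2.warpPerspective(s["color"],cv2.getPerspectiveTransform(src,dst),(int((y1-y0)*1000/mm),int((x1-x0)*1000/mm)),flags=cv2.INTER_CUBIC)
E
python3 - <<'E'
from h import *
from scipy.optimize import least_squares
np.set_printoptions(precision=4,suppress=True)
obs=[]; S={}
C={"top":[((-.085,.465,.01),(173,254)),((.14,-.435,.01),(460,176)),((-.085,-.435,.01),(466,245)),((.14,.465,.01),(175,185))],
"scene":[((.14,.465,.01),(401,443)),((-.085,.465,.01),(466,366))]}
P={"bumper_front":(0,-.08,.054),"bumper_rear":(0,-.32,.054),"pointer":(.104,-.2,.103),"stop":(0,.42,.06),"mark":None}
for c in("top","scene"):
    s=S[c]=manip.snapshot(c)
    g=cv2.cvtColor(s["color"],cv2.COLOR_RGB2GRAY)
    for p,uv in C[c]:
        r=cv2.cornerSubPix(g,np.float32([[uv]]),(4,4),(-1,-1),(3,30,.01))[0,0]; obs.append((s,p,r,"corner"+c))
    for n,p in P.items():
        d=manip.mark_of(c,n)
        if d: obs.append((s,p,np.array(d[0]["at"])[::-1],n+c))
def f(v):
    np.save("track.npy",v); return np.concatenate([(pix(s,w(p if p else (.107,v[3],.103)))-uv) for s,p,uv,_ in obs])
r=least_squares(f,[.56,-.02,.05,.11],loss="soft_l1",diff_step=1e-4)
np.save("track.npy",r.x);print(r.x,np.degrees(r.x[2]))
for o,e in zip(obs,f(r.x).reshape(-1,2)): print(o[3],e)
np.save("track.npy",r.x)
a=rect(S["scene"],mm=1); b=rect(S["top"],mm=1)
cv2.imwrite("pics/rect0.png",np.vstack([a,b])[:,:,::-1][:, :800])
E
```

```text
[ 0.5631 -0.0267  0.0628  0.1233] 3.5983031454310748
cornertop [-0.8485 -0.3247]
cornertop [ 2.5185 -1.8278]
cornertop [ 0.0897 -0.7402]
cornertop [-4.0659 -1.7055]
bumper_fronttop [0.5482 1.3206]
bumper_reartop [-0.3022  1.1879]
pointertop [2.8636 0.6953]
stoptop [-1.3568 -1.9668]
marktop [2.4653 1.1351]
cornerscene [2.9061 6.8426]
cornerscene [ 0.7646 -1.025 ]
bumper_frontscene [-3.197   1.3293]
pointerscene [-0.5312 -1.6196]
stopscene [-2.2435 -0.5977]
markscene [ 3.9597 -0.0983]
```

View pics/rect0.png

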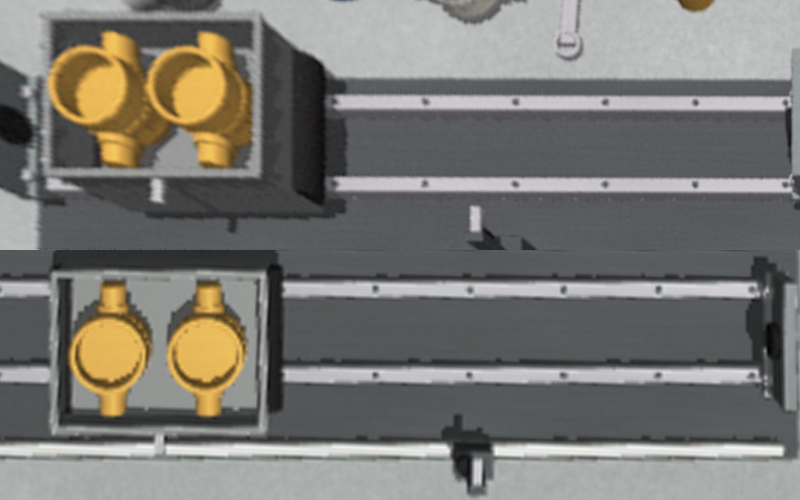

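```bash
cat >> h.py <<'E'
def goal(x,y,z,t):
    x0,y0,a=tr()[:3]; t=np.radians(t)
    M=np.array([[0,1,0],[np.cos(t),0,np.sin(t)],[np.sin(t),0,-np.cos(t)]])
    return w([x,y,z]),R.from_euler("z",a)*R.from_matrix(M)
def plan(rows):
    "rows: track (x,y,z,tilt); prints the call's rows from the last commanded pose and keeps the last as commanded"
    c=np.load("cmd.npz"); p0,R0=c["p"],R.from_quat(c["q"]); out=[]
    for g in rows:
        p,Q=goal(*g)
        out.append([[round(float(v),4) for v in R0.inv().apply(p-p0)],[round(float(v),3) for v in (R0.inv()*Q).as_rotvec()]])
    l=out[-1]; np.savez("cmd.npz",p=p0+R0.apply(l[0]),q=(R0*R.from_rotvec(l[1])).as_quat())
    print(json.dumps(out))
def ref():
    s=manip.snapshot("scene"); np.save("ref.npy",rect(s)[320:408,450:740])   # x .06-.104, y -.135..+.01
def travel(full=False):
    s=manip.snapshot("scene"); m=cv2.matchTemplate(rect(s)[320:408],np.load("ref.npy"),cv2.TM_CCOEFF_NORMED)[0]
    i=int(np.clip(m.argmax(),1,len(m)-2)); a,b,c=m[i-1:i+2]
    return manip.get_obs()["t"],((i+.5*(a-c)/(a-2*b+c))-450)*.0005,float(m[i])
def meas(y_only=True):
    o=manip.get_obs(); x,y,a=tr()[:3]
    return R.from_euler("z",-a).apply(np.array(o["eef_pos"])-[x,y,0]),np.array(o["force"]),o["t"]
E
sed -i 's/\[320:408,450:740\]/[320:408,290:600]/; s/-450)\*/-290)*/' h.py
python3 - <<'E'
from h import *
ref(); print(travel())
o=manip.get_obs(); p0=np.array(o["eef_pos"]);Q0=R.from_matrix(o["orientation"])
np.savez("cmd.npz",p=p0,q=Q0.as_quat())
p1,Q1=goal(-.015,-.358,.19,12)
print(p0,p1,(Q0.inv()*Q1).as_rotvec())
v=(Q0.inv()*Q1).as_rotvec(); d=Q0.inv().apply(p1-p0)
rows=[[[round(float(x),4) for x in d*k/10],[round(float(x),3) for x in v*k/10]] for k in range(1,11)]
print(json.dumps(rows[:5])); print(d,v)
E
```

```text
(1.9, np.float32(-1.1520387e-05), 0.9992408156394958)
[ 0.21478881 -0.58690156  0.2313085 ] [ 0.5705858  -0.38488902  0.19      ] [ 0.13427298  0.17981848 -1.27784031]
[[[0.0404, -0.0067, 0.0041], [0.013, 0.018, -0.128]], [[0.0807, -0.0135, 0.0083], [0.027, 0.036, -0.256]], [[0.1211, -0.0202, 0.0124], [0.04, 0.054, -0.383]], [[0.1614, -0.027, 0.0165], [0.054, 0.072, -0.511]], [[0.2018, -0.0337, 0.0207], [0.067, 0.09, -0.639]]]
[ 0.4035489  -0.06744002  0.04131692] [ 0.13427298  0.17981848 -1.27784031]
```

Emit:
jog_arm(targets=[[[0.045, -0.008, 0.004], [0.014, 0.02, -0.142]], [[0.09, -0.015, 0.008], [0.029, 0.04, -0.284]], [[0.135, -0.022, 0.012], [0.044, 0.06, -0.426]], [[0.18, -0.03, 0.016], [0.058, 0.08, -0.568]], [[0.225, -0.037, 0.02], [0.073, 0.1, -0.71]]], gripper=1.0)

```text
t: 2.52
eef_pos: [0.4145, -0.4741, 0.2113]
orientation: [[0.482, 0.876, 0.028], [0.868, -0.481, 0.118], [0.117, -0.033, -0.993]]
force: [-0.1, -0.3, 0.2]
grip_width: 0.0001
gripper_force: 0.0
```

```bash
python3 - <<'E'
from h import *
c=np.load("cmd.npz"); R0=R.from_quat(c["q"]); p=c["p"]+R0.apply([.225,-.037,.02]); Q=R0*R.from_rotvec([.073,.1,-.71])
np.savez("cmd.npz",p=p,q=Q.as_quat()); print(p, meas())
p1,Q1=goal(-.015,-.358,.19,12); d=Q.inv().apply(p1-p); v=(Q.inv()*Q1).as_rotvec(); p2,_=goal(-.015,-.358,.14,12); d2=Q.inv().apply(p2-p)
print(d,v,d2)
np.savez("cmd.npz",p=p2,q=Q1.as_quat())
plan([(-.015,-.358,.11,12),(-.015,-.358,.075,12),(-.015,-.358,.046,12),(-.015,-.356,.046,12),(-.015,-.353,.046,12)])
E
```

```text
[ 0.41337126 -0.47483374  0.21131317] (array([-0.17632984, -0.43719931,  0.21126486]), array([-0.07022311, -0.33792245,  0.15064549]), 2.525)
[0.15180768 0.09438453 0.0361484 ] [ 0.06099236  0.08078924 -0.56773292] [0.14598676 0.09602857 0.08578119]
[[[-0.0062, -0.0, 0.0293], [0.0, 0.0, 0.0]], [[-0.0135, -0.0, 0.0636], [0.0, 0.0, 0.0]], [[-0.0195, -0.0, 0.0919], [0.0, 0.0, 0.0]], [[-0.0176, -0.0, 0.0924], [0.0, 0.0, 0.0]], [[-0.0147, -0.0, 0.093], [0.0, 0.0, 0.0]]]
```

Emit:
jog_arm(targets=[[[0.038, 0.024, 0.009], [0.015, 0.02, -0.142]], [[0.076, 0.047, 0.018], [0.03, 0.04, -0.284]], [[0.114, 0.071, 0.027], [0.046, 0.06, -0.426]], [[0.152, 0.094, 0.036], [0.061, 0.081, -0.568]], [[0.146, 0.096, 0.086], [0.061, 0.081, -0.568]]])

```text
t: 3.15
eef_pos: [0.5759, -0.3849, 0.1427]
orientation: [[-0.068, 0.998, -0.006], [0.977, 0.068, 0.203], [0.203, 0.008, -0.979]]
force: [-0.4, -0.7, -0.4]
grip_width: 0.0001
gripper_force: 0.0
```

```bash
python3 - <<'E'
from h import *
print(meas()); o=manip.get_obs(); c=np.load("cmd.npz"); print(c["p"],o["eef_pos"])
s=manip.snapshot("wrist"); cv2.imwrite("pics/wr.png",s["color"][:,:,::-1])
E
```

```text
(array([-0.0096953 , -0.35831505,  0.14265157]), array([-0.37831175, -0.67045208, -0.36096393]), 3.15)
[ 0.5702747  -0.37994177  0.04597597] [ 0.57589982 -0.38487052  0.14265157]
```

View pics/wr.png

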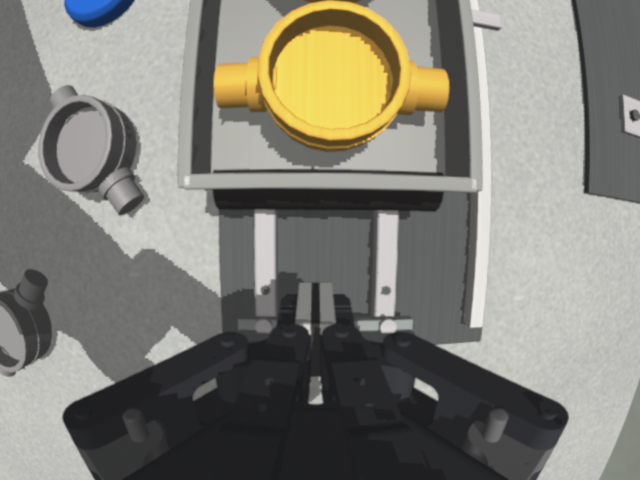

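The wrist view shows the fingertips at (315,295), centred on the track. They are between the rear bumper (row 200) and the rear stop (row 325), so I can go down.

Emit:
jog_arm(targets=[[[-0.006, 0, 0.029], [0, 0, 0]], [[-0.0135, 0, 0.064], [0, 0, 0]], [[-0.0195, 0, 0.092], [0, 0, 0]], [[-0.0175, 0, 0.0925], [0, 0, 0]], [[-0.0145, 0, 0.093], [0, 0, 0]]])

```text
t: 3.82
eef_pos: [0.5706, -0.3802, 0.0471]
orientation: [[-0.061, 0.998, -0.012], [0.976, 0.063, 0.207], [0.207, 0.001, -0.978]]
force: [0.5, 0.3, -0.4]
grip_width: -0.0001
gripper_force: 0.0
```

```bash
python3 - <<'E'
from h import *
print(meas(),travel()); o=manip.get_obs(); c=np.load("cmd.npz"); print(c["p"],o["eef_pos"])
plan([(-.015,-.353+.0055*k,.046,12) for k in range(1,6)])
E
```

```text
(array([-0.01467503, -0.35328136,  0.04709428]), array([ 0.47199751,  0.33833105, -0.38069801]), 3.825) (3.875, np.float32(7.9345705e-07), 0.9992030262947083)
[ 0.5702747  -0.37994177  0.04597597] [ 0.57089378 -0.37986693  0.04754508]
[[[0.0054, 0.0, 0.0011], [0.0, 0.0, 0.0]], [[0.0108, -0.0, 0.0023], [0.0, 0.0, 0.0]], [[0.0162, -0.0, 0.0034], [0.0, 0.0, 0.0]], [[0.0216, -0.0, 0.0046], [0.0, 0.0, 0.0]], [[0.0269, 0.0, 0.0057], [0.0, 0.0, 0.0]]]
```

Emit:
jog_arm(targets=[[[0.0055, 0, 0.0011], [0, 0, 0]], [[0.011, 0, 0.0023], [0, 0, 0]], [[0.0165, 0, 0.0034], [0, 0, 0]], [[0.022, 0, 0.0046], [0, 0, 0]], [[0.0275, 0, 0.0057], [0, 0, 0]]])

```text
t: 4.5
eef_pos: [0.5686, -0.3514, 0.046]
orientation: [[-0.062, 0.998, -0.013], [0.976, 0.063, 0.208], [0.208, 0.0, -0.978]]
force: [0.1, 0.2, 0.5]
grip_width: 0.0003
gripper_force: 0.0
```

```bash
python3 - <<'E'
from h import *
print(meas(),travel());print(meas(),travel())
E
```

```text
(array([-0.0149146 , -0.32443314,  0.04604185]), array([0.10455404, 0.18791693, 0.45158009]), 4.5) (4.55, np.float32(0.0064502414), 0.9926251769065857)
(array([-0.01508045, -0.32347827,  0.04588246]), array([-0.95191397,  1.06366492, -0.28164261]), 4.55) (4.6, np.float32(0.0091477055), 0.9902985095977783)
```

The trolley is moving at about 0.055 m/s, which could stop short of the mark. I'll give it one more gentle push at about 0.07 m/s.

Emit:
jog_arm(targets=[[[0.009, 0, 0.0019], [0, 0, 0]], [[0.0178, 0, 0.0038], [0, 0, 0]], [[0.0266, 0, 0.0056], [0, 0, 0]], [[0.0354, 0, 0.0075], [0, 0, 0]], [[0.0442, 0, 0.0094], [0, 0, 0]]])

```text
t: 5.22
eef_pos: [0.5656, -0.3058, 0.046]
orientation: [[-0.062, 0.998, -0.013], [0.976, 0.063, 0.208], [0.208, 0.0, -0.978]]
force: [-0.6, -0.3, -0.4]
grip_width: 0.0002
gripper_force: 0.0
```

```bash
python3 - <<'E'
from h import *
c=np.load("cmd.npz");p=c["p"]+R.from_quat(c["q"]).apply([.0442,0,.0094]);np.savez("cmd.npz",p=p,q=c["q"])
a=travel();b=travel();print(meas(),a,b,(b[1]-a[1])/.05)
# lift, back off, then over
plan([(-.015,-.296,.066,12),(-.015,-.292,.115,12),(-.015,-.27,.165,10),(-.015,-.22,.20,5),(-.015,-.16,.205,0)])
plan([(-.015,-.10,.205,-5),(-.015,-.04,.205,-9),(-.015,.02,.205,-12),(-.015,.08,.205,-12),(-.015,.14,.2,-12)])
E
```

```text
(array([-0.01514463, -0.27828213,  0.04590908]), array([ 0.07833437,  0.08330891, -0.65486386]), 5.325) (5.275, np.float32(0.053177692), 0.9876049160957336) (5.325, np.float32(0.05701006), 0.9875249266624451) 0.07664733
[[[-0.0111, 0.0, -0.0228], [0.0, 0.0, 0.0]], [[0.003, -0.0, -0.0699], [0.0, 0.0, 0.0]], [[0.0349, 0.0, -0.1143], [0.0, -0.035, 0.0]], [[0.0911, 0.0, -0.1381], [0.0, -0.122, -0.0]], [[0.1508, -0.0, -0.1305], [0.0, -0.209, -0.0]]]
[[[0.06, 0.0, 0.0], [0.0, -0.088, -0.0]], [[0.12, 0.0, 0.0], [0.0, -0.158, -0.0]], [[0.18, 0.0, 0.0001], [0.0, -0.21, -0.0]], [[0.24, 0.0, 0.0001], [0.0, -0.21, -0.0]], [[0.3, 0.0, 0.0051], [0.0, -0.21, -0.0]]]
```

Emit:
jog_arm(targets=[[[-0.011, 0, -0.023], [0, 0, 0]], [[0.003, 0, -0.07], [0, 0, 0]], [[0.035, 0, -0.114], [0, -0.035, 0]], [[0.091, 0, -0.138], [0, -0.122, 0]], [[0.151, 0, -0.13], [0, -0.209, 0]]])

```text
t: 5.95
eef_pos: [0.5599, -0.1867, 0.208]
orientation: [[-0.06, 0.998, 0.007], [0.998, 0.061, -0.004], [-0.005, 0.007, -1.0]]
force: [1.1, 0.7, 0.1]
grip_width: 0.0005
gripper_force: 0.0
```

Emit:
jog_arm(targets=[[[0.06, 0, 0], [0, -0.088, 0]], [[0.12, 0, 0], [0, -0.158, 0]], [[0.18, 0, 0], [0, -0.21, 0]], [[0.24, 0, 0], [0, -0.21, 0]], [[0.3, 0, 0.005], [0, -0.21, 0]]])

```text
t: 6.58
eef_pos: [0.5392, 0.1155, 0.2003]
orientation: [[-0.062, 0.998, 0.015], [0.976, 0.063, -0.207], [-0.208, 0.002, -0.978]]
force: [0.8, -1.2, 1.0]
grip_width: -0.0002
gripper_force: 0.0
```

```bash
python3 - <<'E'
from h import *
a=travel();b=travel();print(meas(),a,b,(b[1]-a[1])/.05)
plan([(-.015,.20,.19,-12),(-.015,.24,.14,-12),(-.015,.245,.09,-12),(-.015,.245,.046,-12),(-.015,.245,.046,-12)])
E
```

```text
(array([-0.01501815,  0.14624277,  0.19953348]), array([-0.05231418,  0.73398006, -0.21289638]), 6.675) (6.625, np.float32(0.14888804), 0.9628636240959167) (6.675, np.float32(0.15227138), 0.9637490510940552) 0.06766677
[[[0.0608, 0.0, -0.0027], [0.0, 0.0, 0.0]], [[0.1103, 0.0, 0.0379], [0.0, 0.0, 0.0]], [[0.1256, 0.0, 0.0858], [0.0, 0.0, 0.0]], [[0.1347, 0.0, 0.1288], [0.0, 0.0, 0.0]], [[0.1347, 0.0, 0.1288], [0.0, 0.0, 0.0]]]
```

```bash
python3 - <<'E'
from h import *
c=np.load("cmd.npz")
# undo unsent plan: recompute from the last sent pose
p,Q=goal(-.015,.14,.2,-12); np.savez("cmd.npz",p=p,q=Q.as_quat())
plan([(-.015,.185,.17,-12),(-.015,.195,.12,-12),(-.015,.195,.08,-12),(-.015,.195,.046,-12),(-.015,.195,.046,-12)])
E
```

```text
[[[0.0503, 0.0, 0.02], [0.0, 0.0, 0.0]], [[0.0704, -0.0, 0.0668], [0.0, 0.0, 0.0]], [[0.0787, -0.0, 0.1059], [0.0, 0.0, 0.0]], [[0.0858, -0.0, 0.1392], [0.0, 0.0, 0.0]], [[0.0858, -0.0, 0.1392], [0.0, 0.0, 0.0]]]
```

Emit:
jog_arm(targets=[[[0.05, 0, 0.02], [0, 0, 0]], [[0.07, 0, 0.067], [0, 0, 0]], [[0.079, 0, 0.106], [0, 0, 0]], [[0.086, 0, 0.139], [0, 0, 0]], [[0.086, 0, 0.139], [0, 0, 0]]])

```text
t: 7.3
eef_pos: [0.534, 0.1671, 0.0438]
orientation: [[-0.062, 0.998, 0.008], [0.976, 0.063, -0.209], [-0.21, -0.005, -0.978]]
force: [-0.4, 0.8, 0.2]
grip_width: 0.0003
gripper_force: 0.0
```

```bash
python3 - <<'E'
from h import *
a=travel();b=travel();print(meas(),a,b,(b[1]-a[1])/.05)
E
```

```text
(array([-0.01462395,  0.19599151,  0.04652551]), array([-0.60265849, -0.85795899,  0.67462762]), 7.4) (7.35, np.float32(0.19582555), 0.9478980898857117) (7.4, np.float32(0.19895957), 0.94810551404953) 0.06268054
```

Emit:
jog_arm(targets=[[[-0.003, 0, 0.0006], [0, 0, 0]], [[-0.006, 0, 0.0012], [0, 0, 0]], [[-0.008, 0, 0.0017], [0, 0, 0]], [[-0.008, 0, 0.0017], [0, 0, 0]], [[-0.006, 0, 0.0012], [0, 0, 0]]])

```text
t: 8.02
eef_pos: [0.5361, 0.1622, 0.046]
orientation: [[-0.061, 0.998, 0.013], [0.976, 0.063, -0.207], [-0.208, 0.0, -0.978]]
force: [0.2, -0.1, -0.7]
grip_width: 0.0003
gripper_force: 0.0
```

Emit:
jog_arm(targets=[[[0.004, 0, -0.0008], [0, 0, 0]], [[0.008, 0, -0.0017], [0, 0, 0]], [[0.012, 0, -0.0025], [0, 0, 0]], [[0.016, 0, -0.0034], [0, 0, 0]], [[0.02, 0, -0.0042], [0, 0, 0]]])

```text
t: 8.65
eef_pos: [0.5347, 0.183, 0.0459]
orientation: [[-0.062, 0.998, 0.013], [0.976, 0.063, -0.207], [-0.208, 0.0, -0.978]]
force: [-0.4, -0.8, 0.3]
grip_width: 0.0002
gripper_force: 0.0
```

```bash
python3 - <<'E'
from h import *
a=travel();b=travel();print(meas(),a,b,(b[1]-a[1])/.05)
E
```

```text
(array([-0.01510166,  0.21113276,  0.04587363]), array([-0.19953005,  0.21348621, -0.06382298]), 8.75) (8.7, np.float32(0.27489573), 0.9187338948249817) (8.75, np.float32(0.27759728), 0.9212467074394226) 0.054031014
```

Emit:
jog_arm(targets=[[[0.0045, 0, -0.001], [0, 0, 0]], [[0.0085, 0, -0.0018], [0, 0, 0]], [[0.0125, 0, -0.0027], [0, 0, 0]], [[0.016, 0, -0.0034], [0, 0, 0]], [[0.019, 0, -0.004], [0, 0, 0]]])

```text
t: 9.38
eef_pos: [0.5335, 0.2023, 0.0459]
orientation: [[-0.062, 0.998, 0.013], [0.976, 0.063, -0.207], [-0.208, 0.0, -0.978]]
force: [0.4, 0.1, 0.5]
grip_width: -0.0003
gripper_force: 0.0
```

```bash
python3 - <<'E'
from h import *
a=travel();b=travel();c=travel();print(meas(),a,b,c,(c[1]-a[1])/.1)
s=manip.snapshot("scene"); cv2.imwrite("pics/r1.png",rect(s)[250:500,900:1300][:,:,::-1])
E
```

```text
(array([-0.01513051,  0.23034792,  0.04584854]), array([ 0.22129101, -0.17205397, -0.00532037]), 9.525) (9.425, np.float32(0.3017851), 0.9134542942047119) (9.475, np.float32(0.30307177), 0.9088072776794434) (9.525, np.float32(0.30266398), 0.9094827771186829) 0.008788705
```

View pics/r1.png

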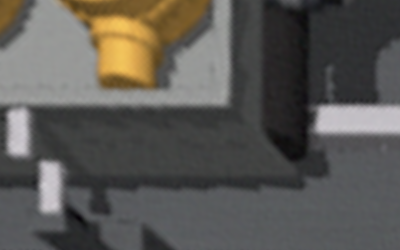

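Emit:
jog_arm(targets=[[[0.005, 0, -0.001], [0, 0, 0]], [[0.01, 0, -0.002], [0, 0, 0]], [[0.014, 0, -0.003], [0, 0, 0]], [[0.018, 0, -0.0038], [0, 0, 0]], [[0.02, 0, -0.0042], [0, 0, 0]]])

```text
t: 10.2
eef_pos: [0.5322, 0.2228, 0.0458]
orientation: [[-0.062, 0.998, 0.013], [0.976, 0.063, -0.207], [-0.208, 0.0, -0.978]]
force: [0.2, -0.3, 0.1]
grip_width: -0.0001
gripper_force: 0.0
```

```bash
cat >> h.py <<'E'
def gap():
    "mark minus pointer along y (m), from bright strips in the scene orthophoto"
    im=cv2.cvtColor(rect(manip.snapshot("scene")),cv2.COLOR_RGB2GRAY).astype(float); r=[]
    for a,b in((362,400),(414,456)):
        p=im[a:b,860:1010].mean(0); q=np.clip(p-(p.min()+.6*(p.max()-p.min())),0,None); r.append(860+(q*np.arange(150)).sum()/q.sum())
    return manip.get_obs()["t"],round((r[1]-r[0])*.5,2),np.round(r,1)
E
python3 - <<'E'
from h import *
print(meas(),travel()[:2],gap(),travel()[:2],gap())
E
```

```text
(array([-0.01513144,  0.25086086,  0.04580435]), array([ 0.24221965, -0.25370892,  0.06165199]), 10.2) (10.25, np.float32(0.2955715)) (10.3, np.float64(22.86), array([904.1, 949.8])) (10.35, np.float32(0.2947517)) (10.4, np.float64(23.49), array([902.8, 949.8]))
```

```bash
python3 - <<'E'
from h import *
o=manip.get_obs(); Q=goal(-.015,0,0,-12)[1]
m=meas()[0]; p,_=goal(-.015,.2505,.046,-12); np.savez("cmd.npz",p=p,q=Q.as_quat()); print(m)
plan([(-.015,.254,.08,-12),(-.015,.254,.135,-10),(-.015,.225,.185,-4),(-.015,.17,.195,3),(-.015,.11,.195,9)])
plan([(-.015,.05,.195,12),(-.015,-.01,.195,12),(-.015,-.06,.19,12),(-.015,-.083,.14,12),(-.015,-.083,.09,12)])
E
```

```text
[-0.01519691  0.25049714  0.04576386]
[[[-0.0036, -0.0, -0.034], [0.0, 0.0, 0.0]], [[-0.0151, -0.0, -0.0878], [-0.0, 0.035, 0.0]], [[-0.0538, -0.0, -0.1307], [-0.0, 0.14, 0.0]], [[-0.1097, -0.0, -0.129], [-0.0, 0.262, -0.0]], [[-0.1684, -0.0, -0.1165], [0.0, 0.367, -0.0]]]
[[[-0.0593, -0.0, -0.0094], [-0.0, 0.052, -0.0]], [[-0.1185, -0.0, -0.0189], [-0.0, 0.052, -0.0]], [[-0.1687, -0.0, -0.0218], [-0.0, 0.052, -0.0]], [[-0.1992, -0.0, 0.024], [-0.0, 0.052, -0.0]], [[-0.2071, -0.0, 0.0734], [-0.0, 0.052, -0.0]]]
```

Emit:
jog_arm(targets=[[[-0.0035, 0, -0.034], [0, 0, 0]], [[-0.015, 0, -0.088], [0, 0.035, 0]], [[-0.054, 0, -0.131], [0, 0.14, 0]], [[-0.11, 0, -0.129], [0, 0.262, 0]], [[-0.168, 0, -0.1165], [0, 0.367, 0]]])

```text
t: 11.02
eef_pos: [0.5422, 0.0816, 0.1969]
orientation: [[-0.065, 0.998, -0.005], [0.985, 0.065, 0.16], [0.16, 0.006, -0.987]]
force: [1.3, -0.6, -0.2]
grip_width: -0.0
gripper_force: 0.0
```

Emit:
jog_arm(targets=[[[-0.059, 0, -0.0095], [0, 0.052, 0]], [[-0.1185, 0, -0.019], [0, 0.052, 0]], [[-0.169, 0, -0.022], [0, 0.052, 0]], [[-0.199, 0, 0.024], [0, 0.052, 0]], [[-0.207, 0, 0.0735], [0, 0.052, 0]]])

```text
t: 11.65
eef_pos: [0.5539, -0.1125, 0.089]
orientation: [[-0.059, 0.998, -0.01], [0.977, 0.06, 0.206], [0.207, 0.003, -0.978]]
force: [0.0, -0.5, -0.0]
grip_width: -0.0002
gripper_force: 0.0
```

```bash
python3 - <<'E'
from h import *
a=travel();g=gap();b=travel();print(meas(),a,g,b)
plan([(-.015,-.083,.046,12)]*2+[(-.015,-.077,.046,12),(-.015,-.071,.046,12),(-.015,-.067,.046,12)])
E
```

```text
(array([-0.01716832, -0.08199909,  0.08772994]), array([-0.05219003,  0.00565019,  0.59011021]), 11.8) (11.7, np.float32(0.28833959), 0.9155347943305969) (11.75, np.float64(29.89), array([890.1, 949.9])) (11.8, np.float32(0.28803352), 0.9167694449424744)
[[[-0.0091, -0.0, 0.043], [-0.0, -0.0, 0.0]], [[-0.0091, -0.0, 0.043], [-0.0, -0.0, 0.0]], [[-0.0033, -0.0, 0.0443], [-0.0, -0.0, 0.0]], [[0.0026, -0.0, 0.0455], [-0.0, -0.0, 0.0]], [[0.0065, -0.0, 0.0463], [-0.0, -0.0, 0.0]]]
```

Emit:
jog_arm(targets=[[[-0.009, 0, 0.043], [0, 0, 0]], [[-0.005, 0, 0.044], [0, 0, 0]], [[0.005, 0, 0.046], [0, 0, 0]], [[0.015, 0, 0.048], [0, 0, 0]], [[0.02, 0, 0.049], [0, 0, 0]]])

```text
t: 12.42
eef_pos: [0.552, -0.0793, 0.0473]
orientation: [[-0.063, 0.998, -0.011], [0.976, 0.064, 0.207], [0.208, 0.002, -0.978]]
force: [0.5, 0.9, -0.2]
grip_width: -0.0002
gripper_force: 0.0
```

```bash
python3 - <<'E'
from h import *
a=travel();g=gap();b=travel();print(meas(),a,g,b)
E
```

```text
(array([-0.01476749, -0.05239131,  0.04643454]), array([ 0.01590512, -0.05374094,  0.23622837]), 12.575) (12.475, np.float32(0.2878201), 0.9170735478401184) (12.525, np.float64(30.12), array([889.6, 949.9])) (12.575, np.float32(0.28783396), 0.9170852899551392)
```

Emit:
jog_arm(targets=[[[0.0025, 0, 0.0005], [0, 0, 0]], [[0.0045, 0, 0.001], [0, 0, 0]], [[0.0058, 0, 0.0012], [0, 0, 0]], [[0.007, 0, 0.0015], [0, 0, 0]], [[0.0082, 0, 0.0017], [0, 0, 0]]])

```text
t: 13.2
eef_pos: [0.5508, -0.0718, 0.0458]
orientation: [[-0.062, 0.998, -0.013], [0.976, 0.063, 0.208], [0.208, 0.0, -0.978]]
force: [0.4, 0.3, 0.6]
grip_width: 0.0002
gripper_force: 0.0
```

Emit:
jog_arm(targets=[[[0.0012, 0, 0.0003], [0, 0, 0]], [[0.0024, 0, 0.0005], [0, 0, 0]], [[0.0036, 0, 0.0008], [0, 0, 0]], [[0.0048, 0, 0.001], [0, 0, 0]], [[0.006, 0, 0.0013], [0, 0, 0]]])

```text
t: 13.82
eef_pos: [0.5504, -0.0657, 0.0459]
orientation: [[-0.062, 0.998, -0.013], [0.976, 0.063, 0.208], [0.208, 0.0, -0.978]]
force: [-0.9, 0.3, -0.3]
grip_width: 0.0001
gripper_force: 0.0
```

```bash
python3 - <<'E'
from h import *
a=travel();g=gap();b=travel();print(meas(),a,g,b)
E
```

```text
(array([-0.01507797, -0.0381689 ,  0.04586249]), array([-0.60894178,  0.58339776, -0.02176129]), 13.975) (13.875, np.float32(0.29492095), 0.9137924909591675) (13.925, np.float64(22.5), array([904.8, 949.8])) (13.975, np.float32(0.29610205), 0.9135551452636719)
```

Emit:
jog_arm(targets=[[[0, 0, 0], [0, 0, 0]], [[0, 0, 0], [0, 0, 0]], [[0, 0, 0], [0, 0, 0]], [[0, 0, 0], [0, 0, 0]], [[0, 0, 0], [0, 0, 0]]])

```text
t: 14.6
eef_pos: [0.5505, -0.0658, 0.0458]
orientation: [[-0.062, 0.998, -0.013], [0.976, 0.063, 0.208], [0.208, 0.0, -0.978]]
force: [0.2, -0.4, 0.9]
grip_width: 0.0001
gripper_force: 0.0
```

```bash
python3 - <<'E'
from h import *
print(gap(),travel(),gap(),meas()[0])
E
```

```text
(14.65, np.float64(15.41), array([919. , 949.8])) (14.7, np.float32(0.30298018), 0.9096122980117798) (14.75, np.float64(14.63), array([920.5, 949.8])) [-0.01507791 -0.03821734  0.04587161]
```

Emit:
jog_arm(targets=[[[0.0012, 0, 0.0003], [0, 0, 0]], [[0.0024, 0, 0.0005], [0, 0, 0]], [[0.0036, 0, 0.0008], [0, 0, 0]], [[0.0048, 0, 0.001], [0, 0, 0]], [[0.006, 0, 0.0013], [0, 0, 0]]])

```text
t: 15.38
eef_pos: [0.55, -0.0595, 0.0458]
orientation: [[-0.062, 0.998, -0.013], [0.976, 0.063, 0.208], [0.208, 0.0, -0.978]]
force: [-0.4, -1.2, 0.3]
grip_width: -0.0
gripper_force: 0.0
```

Emit:
jog_arm(targets=[[[0.0012, 0, 0.0003], [0, 0, 0]], [[0.0024, 0, 0.0005], [0, 0, 0]], [[0.0036, 0, 0.0008], [0, 0, 0]], [[0.0044, 0, 0.0009], [0, 0, 0]], [[0.005, 0, 0.001], [0, 0, 0]]])

```text
t: 16.0
eef_pos: [0.5497, -0.0545, 0.0459]
orientation: [[-0.062, 0.998, -0.013], [0.976, 0.063, 0.208], [0.208, 0.0, -0.978]]
force: [0.0, -1.0, -0.0]
grip_width: 0.0001
gripper_force: 0.0
```

```bash
python3 - <<'E'
from h import *
print(gap(),travel(),gap(),meas()[0])
E
```

```text
(16.05, np.float64(8.18), array([933.5, 949.8])) (16.1, np.float32(0.30985245), 0.9088318347930908) (16.15, np.float64(8.01), array([933.8, 949.9])) [-0.01508971 -0.02697838  0.04588708]
```

Emit:
jog_arm(targets=[[[0.0015, 0, 0.0003], [0, 0, 0]], [[0.0027, 0, 0.0006], [0, 0, 0]], [[0.0034, 0, 0.0007], [0, 0, 0]], [[0.0041, 0, 0.0009], [0, 0, 0]], [[0.0048, 0, 0.001], [0, 0, 0]]])

```text
t: 16.77
eef_pos: [0.5494, -0.0496, 0.0459]
orientation: [[-0.062, 0.998, -0.013], [0.976, 0.063, 0.208], [0.208, 0.0, -0.978]]
force: [-0.6, 0.5, 0.1]
grip_width: 0.0003
gripper_force: 0.0
```

Emit:
jog_arm(targets=[[[0.0007, 0, 0.0001], [0, 0, 0]], [[0.0014, 0, 0.0003], [0, 0, 0]], [[0.0021, 0, 0.0004], [0, 0, 0]], [[0.0028, 0, 0.0006], [0, 0, 0]], [[0.0035, 0, 0.0007], [0, 0, 0]]])

```text
t: 17.4
eef_pos: [0.5492, -0.046, 0.046]
orientation: [[-0.062, 0.998, -0.013], [0.976, 0.063, 0.208], [0.208, 0.0, -0.978]]
force: [0.0, -0.2, -0.9]
grip_width: -0.0002
gripper_force: 0.0
```

```bash
python3 - <<'E'
from h import *
print(gap(),travel(),gap(),meas()[0])
E
```

```text
(17.45, np.float64(4.02), array([941.8, 949.8])) (17.5, np.float32(0.3142806), 0.9098346829414368) (17.55, np.float64(3.41), array([943. , 949.8])) [-0.01508472 -0.01849615  0.04595827]
```

Emit:
jog_arm(targets=[[[-0.002, 0, -0.0004], [0, 0, 0]], [[-0.004, 0, -0.0008], [0, 0, 0]], [[-0.005, 0, -0.001], [0, 0, 0]], [[-0.006, 0, -0.0013], [0, 0, 0]], [[-0.006, 0, -0.0013], [0, 0, 0]]])

```text
t: 18.18
eef_pos: [0.5496, -0.0523, 0.046]
orientation: [[-0.062, 0.998, -0.013], [0.976, 0.063, 0.208], [0.208, 0.0, -0.978]]
force: [-0.2, 0.5, -0.2]
grip_width: -0.0002
gripper_force: 0.0
```

Emit:
jog_arm(targets=[[[0, 0, 0], [0, 0, 0]], [[0, 0, 0], [0, 0, 0]], [[0, 0, 0], [0, 0, 0]], [[0, 0, 0], [0, 0, 0]], [[0, 0, 0], [0, 0, 0]]])

```text
t: 18.8
eef_pos: [0.5496, -0.0522, 0.046]
orientation: [[-0.062, 0.998, -0.013], [0.976, 0.063, 0.208], [0.208, 0.0, -0.978]]
force: [0.3, 0.1, 0.2]
grip_width: -0.0005
gripper_force: 0.0
```

```bash
python3 - <<'E'
from h import *
print(gap(),travel(),gap(),meas()[0])
for c in("top","scene"):
    s=manip.snapshot(c); cv2.imwrite(f"pics/f{c}.png",rect(s)[250:500,860:1040][:,:,::-1].repeat(2,0).repeat(2,1))
a,b=[cv2.imread(f"pics/f{c}.png") for c in("top","scene")]; cv2.imwrite("pics/fin.png",np.hstack([a,b]))
E
```

```text
(18.85, np.float64(-0.37), array([950.6, 949.8])) (18.9, np.float32(0.31833482), 0.908591628074646) (18.95, np.float64(-0.4), array([950.6, 949.8])) [-0.01510044 -0.0246241   0.04597256]
```

View pics/fin.png

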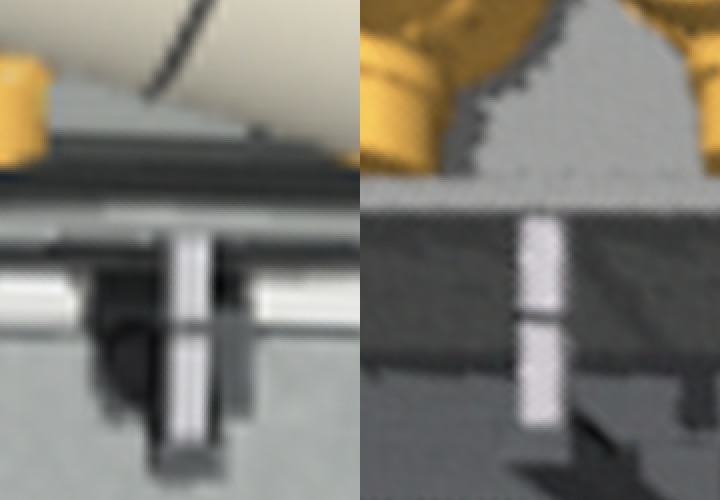

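Both rectified views show the pointer and the clamp finger in line, at about (190,330) in the top one and (540,315) in the scene one. The offset is 0.4 mm and the trolley is at rest. I'll take the hand away and wait.

Emit:
jog_arm(targets=[[[-0.02, 0, -0.004], [0, 0, 0]], [[-0.035, 0, -0.02], [0, 0, 0]], [[-0.03, 0, -0.06], [0, 0, 0]], [[-0.02, 0, -0.11], [0, 0, 0]], [[-0.015, 0, -0.14], [0, 0, 0]]])

```text
t: 19.68
eef_pos: [0.5533, -0.0978, 0.1832]
orientation: [[-0.061, 0.998, -0.009], [0.977, 0.062, 0.206], [0.206, 0.004, -0.978]]
force: [0.3, 0.2, -0.8]
grip_width: 0.0002
gripper_force: 0.0
```

Emit:
jog_arm(targets=[[[0, 0, 0], [0, 0, 0]], [[0, 0, 0], [0, 0, 0]], [[0, 0, 0], [0, 0, 0]], [[0, 0, 0], [0, 0, 0]], [[0, 0, 0], [0, 0, 0]]])

```text
t: 20.3
eef_pos: [0.552, -0.0958, 0.1791]
orientation: [[-0.062, 0.998, -0.014], [0.976, 0.063, 0.208], [0.208, -0.001, -0.978]]
force: [0.2, -0.3, 0.5]
grip_width: -0.0002
gripper_force: 0.0
```

Emit:
jog_arm(targets=[[[0, 0, 0], [0, 0, 0]], [[0, 0, 0], [0, 0, 0]], [[0, 0, 0], [0, 0, 0]], [[0, 0, 0], [0, 0, 0]], [[0, 0, 0], [0, 0, 0]]])

```text
t: 20.92
eef_pos: [0.5524, -0.0959, 0.1799]
orientation: [[-0.062, 0.998, -0.013], [0.976, 0.063, 0.208], [0.208, 0.0, -0.978]]
force: [-0.6, -0.2, -0.6]
grip_width: -0.0003
gripper_force: 0.0
```

Emit:
jog_arm(targets=[[[0, 0, 0], [0, 0, 0]], [[0, 0, 0], [0, 0, 0]], [[0, 0, 0], [0, 0, 0]], [[0, 0, 0], [0, 0, 0]], [[0, 0, 0], [0, 0, 0]]])

```text
t: 21.55
eef_pos: [0.5523, -0.0959, 0.1798]
orientation: [[-0.062, 0.998, -0.013], [0.976, 0.063, 0.208], [0.208, 0.0, -0.978]]
force: [0.8, -0.5, -0.9]
grip_width: -0.0002
gripper_force: 0.0
```

Emit:
jog_arm(targets=[[[0, 0, 0], [0, 0, 0]], [[0, 0, 0], [0, 0, 0]], [[0, 0, 0], [0, 0, 0]], [[0, 0, 0], [0, 0, 0]], [[0, 0, 0], [0, 0, 0]]])

```text
t: 22.18
eef_pos: [0.5523, -0.0959, 0.1798]
orientation: [[-0.062, 0.998, -0.013], [0.976, 0.063, 0.208], [0.208, 0.0, -0.978]]
force: [0.4, -0.7, -0.1]
grip_width: 0.0001
gripper_force: 0.0
```

```bash
python3 - <<'E'
from h import *
g=gap(); print(g,meas())
if abs(g[1])<1: print(manip.job_done())
E
```

```text
(22.225, np.float64(-0.4), array([950.6, 949.8])) (array([-0.0151081 , -0.06846128,  0.17978987]), array([0.14053555, 0.15319594, 0.61747137]), 22.225)
the job is handed in; nothing more can be done
None
```

The job is handed in at 22.2 s: the trolley stands still with its pointer about 0.4 mm past the clamp tip, unmoved for over 3 s with the hand clear; it never came near the end stop, but the first braking sent it back about 15 mm, so two light taps from behind brought it to the mark.

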